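# Load a wood block into the carving jig

## Task

Load the inked wood block into the carving jig so it can be engraved: lay it face up on the jig's board, slide it lengthwise under the steel lip until it is home against the stop hidden in there, then swing the cam lever round by its red knob until the cam grips the end of the block firmly. Nothing needs force: feel for the stop and for the bite of the cam rather than ramming or crushing the block, and leave the ink jar, the brush pot and the gouge where they are.

Things in the scene. Friction and masses are not known exactly. Their poses are not given: they have to be found in the camera images.
- jig: Carving jig screwed to the desk: plywood board 180 (x) x 260 (y) x 15 mm thick. Origin: centre of its underside, on the desk; x across, y along the way a block slides in, z up. At the +y end (y 85 to 125) two wooden cheeks, inner faces at x = -31.5 and +31.5, carry a steel plate 110 wide, 4 thick: the lip, its underside 25 above the board's top, its top 44 above the desk.
- mouth (a point): Middle of the pocket's mouth: on the board's top face (15 mm above the desk), half way between the cheeks, below the lip's edge (jig x 0, y +85). Axes as the jig's. A brass stop is set somewhere from 8 to 14 mm behind the lip's edge; hidden under the lip, unmeasured, it does not give when pushed. The lip and the cheeks all begin at this edge.
- block: Loose end-grain wood block 60 (x) x 100 (y) x 23 high, about 110 g, top face inked black with pale cut lines. Origin: centre of its underside; y along its length, z up. Either end may go in first. It starts on the desk.
- cam (a joint): Turn q of the dark wooden cam lever, rad: starts open at 0 to 0.3, grows clockwise seen from above, to 2.95 at most. Stiff pivot (about 0.18 N m): stays where it is left. The cam, a disc 18 mm in radius, 17 to 35 above the desk, reaches 18 + 14 cos(2.967 - q) mm from the pivot towards the mouth. At q = 0 the arm points along jig +x, turned 20 degrees towards -y.
- cam_pivot (a point): Upright pivot of the cam lever, at the board's top, jig x 0, y -30 mm. Axes as the jig's. It sits on a spring-backed steel slide that gives way towards -y by 1 mm per 6 N of grip. With the block home the cam meets its end at 1.76 rad (stop foremost) to 2.30 rad (rearmost); turning on, the push needed at the knob soon grows from 2 N to 6 N and more; part of the grip fades when the knob is let go.
- cam_knob (a point): Centre of the top of the red knob: an upright round post, 18 mm diameter, 36 high (52 to 88 above the desk), on the lever arm's end, 70 from the pivot. The arm, 18 wide, lies 40 to 52 above the desk.
- ink: Ink jar, 52 diameter, 62 high, standing; origin at the centre of its underside.
- brush_pot: Blue pot of 74 diameter and 100 high with brushes up to 230 high; origin at the centre of its underside.
- gouge: Carving gouge with a wooden handle, 120 long, about 23 high at the butt, lying along its x; origin at mid-length, on the desk.
- pin (a point): Foot of a bullet-nosed steel guide pin, 10 mm diameter, 17 high (cone above 9), on the board's top at jig x +37, y +4: it keeps the rear end of the block from swinging to +x. Between the lip's edge and the open cam there is about 10 mm more room than the block's length for laying it down.
Things that resemble listed ones, but are neither listed nor needed, are in the scene too. Several things have the shape of the block; the one meant has the colours described above.

How it is judged:
By the outcome, as a careful person would: the job done as asked, in the order asked, and still so for the second after the job is handed in, with the robot touching nothing.
It also fails if it takes over 72 s, if anything falls off the work surface, if the arm or the gripper's body presses on something with over 40 N, if the wrist force passes 120 N, or if a joint passes its speed limit or range.

## Robot

A 6-joint arm with a two-finger parallel gripper is mounted at the origin on the work surface. World frame = base frame: x ahead of the robot, y to its left, z up, the work surface at z = 0. Lengths are in m, angles in rad, forces in N, time in s.
With the tool pointing down it reaches from about 0.35 to 0.975 m from the base axis. Payload 4.9 kg.
Tool frame: the origin (TCP) lies where the fingers leave the gripper's body, on its centre line; the fingertips stand 73 mm ahead of it and the grasp point (between the pads) lies 54 mm ahead of it; z points along the fingers, y is the direction in which the jaws open and shut (so a half turn about z gives the same grasp; the last joint's range is limited). The gripper opens to 85 mm and grips with 20 to 120 N. Pads are 22 mm wide; open, the fingers measure 114 mm over their backs; the gripper's body (76 mm by 85 mm) begins 54 mm behind the grasp point. The pads swing forward as they close: fully open they stand 13 mm farther back than shut.
Start: joints at [-1.428, 0.053, 1.613, -0, 1.476, -0.119], TCP at [0.162, -0.604, 0.304] pointing down, gripper open.
Joint ranges: [-3.01, 3.01], [-1.01, 2.22], [0.06, 2.58], [-1.02, 4.17], [0.09, 2.62], [-3.14, 3.14]. Speed limits (rad/s): [2.57, 2.57, 3.14, 3.14, 3.14, 3.14].

## Interface

Orientations are given as a rotation vector (axis times angle).
In Python, from station import monitor, vision, workorder gives the robot as it stands.
- The arm moves only by the tool arm_command, never from a script. Its argument "rows" is text: rows parted by semicolons, each of 6 numbers parted by spaces: the shift along the world's x, y, z in mm, then the turn, a rotation vector about the world's x, y, z in degrees. In form: tx ty tz wx wy wz; .... A call has 1 to 12 rows; each row is the pose to reach, as a shift and turn from the pose measured when the call began; what a row does not reach only later rows make up. A row lasts 1/8 s, in which the tool goes at most 62.5 mm and 10.7 degrees, less where a joint would pass 70% of its speed; a pose out of reach is approached as far as the arm can. A call with a gripper value outside its range is refused whole. "jaw" is the opening, from 0 (shut) to 1 (fully open), set as the call begins (left out, the last holds). The fingers move at their own pace and stop on an object; "squeeze" is the grip in N (left out, the last holds). Time passes only in rows, so rows that repeat a pose let the fingers close. It gives the time, the measured TCP pose, the force and the opening at its end, in the units of the state.
- monitor.get_obs(): the state, without advancing time (a new reading comes with each control period).
- vision.get_image(name): name is "scene" or "side" or "wrist"; returns a dict with "frame" (400x640x3 uint8, red, green, blue), "vfov" (degrees; the focal length in pixels is half the picture's height over the tangent of half this angle, whatever the lens; pixels are square), "cx", "cy" (the principal point, pixels), "R" (3x3) and "t" (3): a world point X has camera coordinates R X + t; the wrist camera has in their place "T_tool_cam" (4x4, takes a point from camera to tool coordinates, whose origin is the TCP and whose axes are the flange's). Camera axes: x right, y down, z forward; pixel columns grow to the right and rows downward; lengths in m; the calibration is good to about 2 mm. A picture is of the moment at which its call begins: read the wrist's pose just before it. There is no depth.
- workorder.finish_job(): hands the job in, once; it reports no verdict.
The state is a dict: "t": time; "q": joint angles; "dq": joint speeds; "effort": joint torques, N m; "tool_pos": TCP position; "tool_rot": TCP orientation; "contact_force": force on the tool from outside, world axes, zero at the start; "wrist_torque": the same for the moment, N m; "opening": finger opening in m.
Only numpy, scipy, OpenCV 4.12 (cv2) and the standard library are available. Lean on these libraries where they do the work, as an engineer would, in place of code of your own. Each camera call takes 0.05 s, during which the arm holds its last target. There are 200 camera calls.

## Working session

There is one attempt and no reset: what is moved stays moved. The work goes in short steps, Python scripts to look and compute and a tool call to move; the robot and the scene stay as the last step left them, time stands still between calls to the robot, and variables do not carry over. Pictures are saved under pics/ and viewed, about 8 in all and at most 12, crops included, and the job is handed in when it is done.

Besides the shell and the picture viewer there is one more tool, called after "Request:" as name(argument=value, ...) on one line, values as JSON. arm_command: Moves the arm, as the interface text tells. Its arguments: {"type":"object","properties":{"rows":{"type":"string"},"jaw":{"type":"number"},"squeeze":{"type":"number"}},"required":["rows"]}

```bash
mkdir -p pics
cat > h.py <<'E'
import numpy as np, cv2
from scipy.spatial.transform import Rotation as Rn
from station import monitor, vision, workorder
def grab(name,fn=None):
    o=monitor.get_obs(); d=vision.get_image(name)
    if fn: cv2.imwrite('pics/'+fn,d['frame'][:,:,::-1])
    h=d['frame'].shape[0]; f=h/2/np.tan(np.radians(d['vfov'])/2)
    if 'R' in d: R=np.array(d['R']);t=np.array(d['t'])
    else:
        T=np.eye(4);T[:3,:3]=Rn.from_rotvec(o['tool_rot']).as_matrix();T[:3,3]=o['tool_pos']
        M=np.linalg.inv(T@np.array(d['T_tool_cam']));R=M[:3,:3];t=M[:3,3]
    return dict(im=d['frame'],f=f,cx=d['cx'],cy=d['cy'],R=R,t=t)
def ray(c,u,v,z):
    d=c['R'].T@np.array([(u-c['cx'])/c['f'],(v-c['cy'])/c['f'],1]);o=-c['R'].T@c['t']
    return o+d*(z-o[2])/d[2]
def proj(c,X):
    p=c['R']@np.array(X)+c['t'];return p[:2]/p[2]*c['f']+[c['cx'],c['cy']]
E
python3 - <<'E'
from h import *
import pickle
a={n:grab(n,n+'0.png') for n in('scene','side','wrist')}
pickle.dump(a,open('a0.pkl','wb'))
for n in a: print(n,a[n]['f'],a[n]['cx'],a[n]['cy'],-a[n]['R'].T@a[n]['t'])
o=monitor.get_obs();print(o)
cv2.imwrite('pics/both0.png',np.vstack([a['scene']['im'],a['side']['im']])[:,:,::-1][:, :])
E
```

```text
scene 448.7593863720436 321.1709611594995 199.22421645613798 [1.18543119 0.01053631 1.03046053]
side 480.04943507882547 324.0403454349169 184.98492774423926 [-0.04132234  0.79399741  0.62273247]
wrist 280.32842316526205 318.227498528672 196.92019782608182 [ 0.23774922 -0.58334132  0.37198105]
{'t': 0.15, 'q': array([-1.42802015e+00,  5.32170979e-02,  1.61398428e+00, -2.50952054e-05,
        1.47601309e+00, -1.18994665e-01]), 'dq': array([ 0.00044349, -0.00075629, -0.00362401, -0.00062263, -0.00152049,
        0.00082281]), 'effort': array([-2.41571579e-04, -3.94244778e+01, -3.70721698e+01, -1.52157245e-04,
        4.62357173e-03, -1.10558312e-05]), 'tool_pos': array([ 0.16168939, -0.60333385,  0.30293458]), 'tool_rot': array([-3.11311372e+00, -4.09807783e-01,  6.94922201e-05]), 'contact_force': array([0.18305639, 0.06823637, 0.20220069]), 'wrist_torque': array([-0.03730511, -0.03769648, -0.02569757]), 'opening': 0.0857810496551569}
```

View pics/scene0.png

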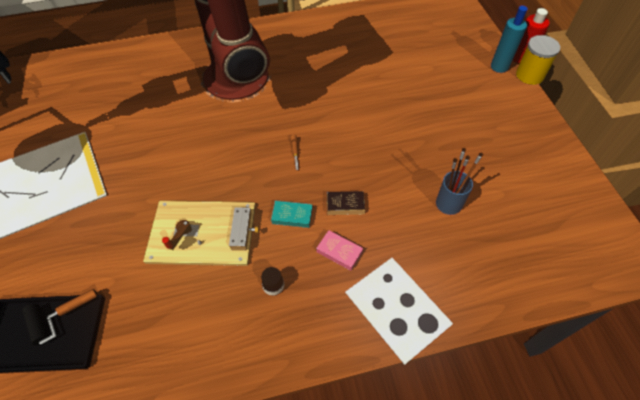

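View pics/side0.png

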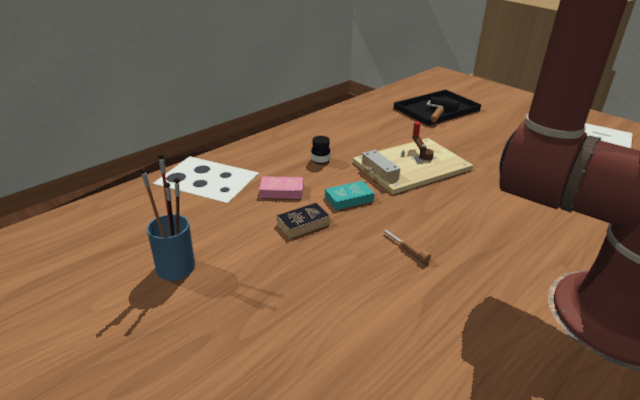

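The black block with pale lines is at scene (346,202) and side (303,220). The teal block at (292,213) and the pink one at (340,250) have the same shape but the wrong colour. The jig is at scene (200,232): lip on the right at (240,228), red knob at (168,241), cam at about (183,232). The ink jar is at (272,281), the pot at (452,193) and the gouge at (296,152).

Run:
```python
from h import *
import pickle
a=pickle.load(open('a0.pkl','rb'));c=a['scene']
hsv=cv2.cvtColor(c['im'],cv2.COLOR_RGB2HSV)
for p in [(232,165),(250,200),(195,325),(208,348),(241,168),(213,290)]: print(p,hsv[p])
m=cv2.inRange(hsv,(15,50,130),(35,200,255));m[:190]=0;m[280:]=0;m[:,:130]=0;m[:,270:]=0
m=cv2.morphologyEx(m,cv2.MORPH_OPEN,np.ones((3,3)))
cs,_=cv2.findContours(m,0,2);k=max(cs,key=cv2.contourArea)
print(cv2.contourArea(k));h=cv2.convexHull(k);ap=cv2.approxPolyDP(h,5,True)[:,0];print(ap)
for u,v in ap: print((u,v),ray(c,u,v,.015).round(4))
s=a['scene']['im'][180:280,130:390];w=a['side']['im'][120:250,240:480]
o=np.zeros((600,800,3),np.uint8);s=cv2.resize(s,None,fx=3,fy=3);o[:300,:780]=s;w=cv2.resize(w,(554,300));o[300:,:554]=w
cv2.imwrite('pics/crop1.png',o[:,:,::-1])
```

```text
(232, 165) [ 21 136 222]
(250, 200) [ 25 117 225]
(195, 325) [ 12 189 132]
(208, 348) [  8 108  52]
(241, 168) [  5 217 115]
(213, 290) [ 82 135 160]
5554.0
[[158 201]
 [254 202]
 [246 265]
 [143 262]]
(np.int32(158), np.int32(201)) [ 0.4483 -0.2713  0.015 ]
(np.int32(254), np.int32(202)) [ 0.516  -0.0209  0.015 ]
(np.int32(246), np.int32(265)) [ 0.6926 -0.0699  0.015 ]
(np.int32(143), np.int32(262)) [ 0.6214 -0.3166  0.015 ]
```

View pics/crop1.png

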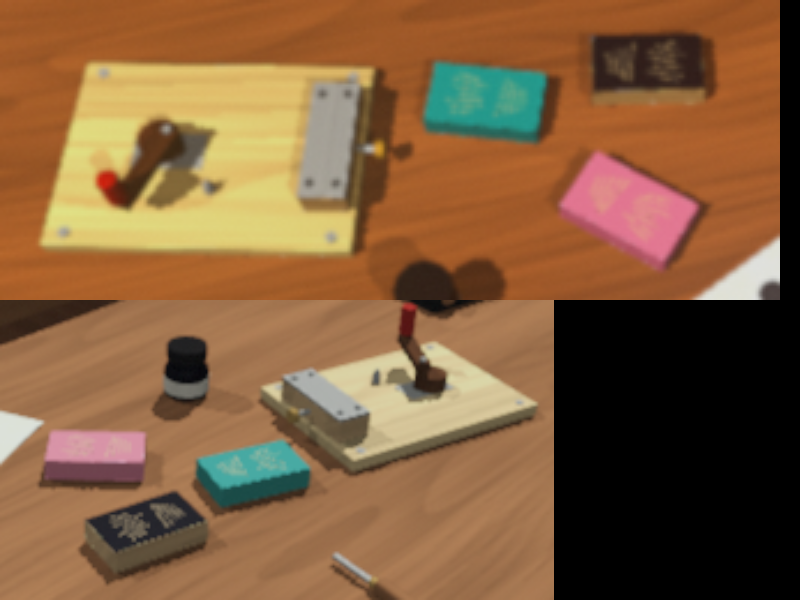

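Run:
```python
from h import *
import pickle
a=pickle.load(open('a0.pkl','rb'));c=a['scene']
hsv=cv2.cvtColor(c['im'],cv2.COLOR_RGB2HSV)
m=cv2.inRange(hsv,(0,0,0),(180,255,80));m[:185]=0;m[222:]=0;m[:,:318]=0;m[:,372:]=0
m=cv2.morphologyEx(m,cv2.MORPH_CLOSE,np.ones((5,5)))
cs,_=cv2.findContours(m,0,2);k=max(cs,key=cv2.contourArea)[:,0]
P=np.array([ray(c,u,v,.023)[:2] for u,v in k],np.float32)*1000
r=cv2.minAreaRect(P);print('block',r,cv2.boxPoints(r))
d=a['wrist'];print(d['R'])
red=cv2.inRange(hsv,(0,215,90),(6,255,255));red[:220]=0;red[260:]=0;red[:,:150]=0;red[:,185:]=0
ys,xs=np.nonzero(red);print(xs.min(),xs.max(),ys.min(),ys.max())
print('knob',ray(c,xs.mean(),ys.min()+2,.088))
def jig(x,y):
    th=np.radians(-15.3);R=np.array([[np.cos(th),-np.sin(th)],[np.sin(th),np.cos(th)]]);return np.array([.5696,-.1697])+R@[x,y]
print('mouth',jig(0,.085),'place',jig(0,.03),'pivot',jig(0,-.03),'knob0',jig(.0658,-.0539))
```

```text
block ((575.8655395507812, 218.40206909179688), (96.55805206298828, 56.76335144042969), 75.58979034423828) [[536.36194 178.7051 ]
 [591.3395  164.57881]
 [615.36914 258.09906]
 [560.3916  272.22534]]
[[ 0.25851187 -0.96600436 -0.00268046]
 [-0.91968883 -0.24696441  0.30525568]
 [-0.2955403  -0.07644703 -0.95226666]]
163 168 238 246
knob [ 0.61723468 -0.23895739  0.088     ]
mouth [ 0.59202921 -0.08771262] place [ 0.57751619 -0.14076328] pivot [ 0.56168381 -0.19863672] knob0 [ 0.61884512 -0.23905249]
```

Request:
arm_command(rows="30 45 0 0 0 7; 60 90 0 0 0 14; 90 135 0 0 0 21; 120 180 0 0 0 28; 150 225 0 0 0 35; 180 270 0 0 0 42; 210 315 0 0 0 49; 240 360 0 0 0 56; 268 404 0 0 0 60", jaw=1, squeeze=30)

```text
t: 1.27
tool_pos: [0.4303, -0.1976, 0.3028]
tool_rot: [-2.489, -1.915, 0.001]
contact_force: [0.2, -1.1, -0.2]
opening: 0.085
```

Request:
arm_command(rows="18 52 -10 0 0 0; 36 104 -20 0 0 0; 54 156 -30 0 0 0; 72 208 -40 0 0 0; 90 260 -50 0 0 0; 108 312 -60 0 0 0; 126 364 -70 0 0 0; 146 418 -80 0 0 0; 146 418 -80 0 0 0; 146 418 -80 0 0 0")

```text
t: 2.52
tool_pos: [0.576, 0.2203, 0.2222]
tool_rot: [-2.488, -1.916, 0.003]
contact_force: [0.4, -1.0, -0.3]
opening: 0.0854
```

Run:
```python
from h import *
import pickle
c=grab('wrist','w1.png');pickle.dump(c,open('w1.pkl','wb'));o=monitor.get_obs();print(o['t'],o['tool_pos'],o['tool_rot'],o['q'])
```

```text
2.575 [0.57611091 0.21976581 0.22268216] [-2.48948667e+00 -1.91453819e+00  1.95900524e-03] [2.43640606e-01 9.55440777e-02 1.70638883e+00 4.75711079e-04
 1.34122362e+00 5.03164994e-01]
```

View pics/w1.png

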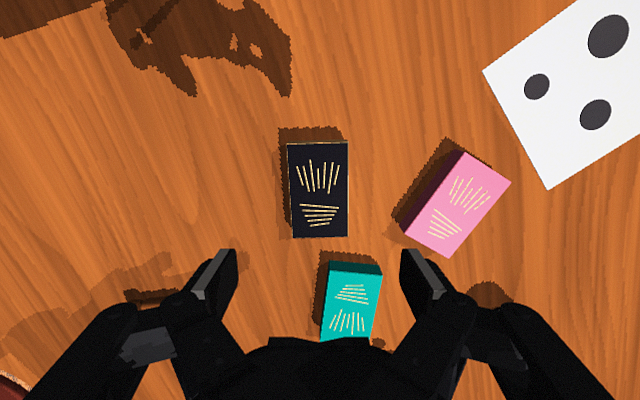

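The wrist view shows the black block at (318,190), with teal below it at (350,300) and pink to the right at (455,205).

```bash
cat >> h.py <<'E'
def blk(c,z,roi):
    x0,y0,x1,y1=roi;g=cv2.cvtColor(c['im'],cv2.COLOR_RGB2HSV)
    m=np.zeros(g.shape[:2],np.uint8);m[y0:y1,x0:x1]=(g[y0:y1,x0:x1,2]<55)*255
    m=cv2.morphologyEx(m,cv2.MORPH_OPEN,np.ones((3,3)))
    k=max(cv2.findContours(m,0,2)[0],key=cv2.contourArea)[:,0]
    P=np.array([ray(c,u,v,z)[:2] for u,v in k],np.float32)*1000
    r=cv2.minAreaRect(P);b=cv2.boxPoints(r);e=b[1]-b[0];f=b[2]-b[1];e=e if e@e>f@f else f
    if e[1]<0:e=-e
    return np.array(r[0]),r[1],np.degrees(np.arctan2(e[1],e[0]))-90,cv2.boundingRect(k)
E
python3 - <<'E'
from h import *
import pickle
c=pickle.load(open('w1.pkl','rb'))
print(blk(c,.023,(285,142,352,240)))
print(c['im'][135:146,318],c['im'][190,280:294,:].sum(1),c['im'][190,344:354].sum(1))
o=monitor.get_obs();M=Rn.from_rotvec(o['tool_rot']).as_matrix();print(M)
print(proj(c,[.576,.218,.023]))
E
```

```text
(array([574.8125    , 217.16207886]), (96.91304779052734, 56.094844818115234), np.float32(-13.105255), (287, 143, 60, 95))
[[102  55  28]
 [100  52  24]
 [104  57  27]
 [102  56  25]
 [104  56  28]
 [ 87  54  29]
 [ 75  56  34]
 [218 159  93]
 [174 124  76]
 [  4  11  24]
 [ 22  23  30]] [257 253 161 100 116 111 110  89 158 273  54  78  86  77] [ 88  88  38 296 581 367 388 404 403 393]
[[ 2.56725589e-01  9.66482963e-01 -1.62941565e-03]
 [ 9.66484273e-01 -2.56725815e-01  7.22893189e-05]
 [-3.48446665e-04 -1.59336311e-03 -9.99998670e-01]]
[318.88002249 191.52542049]
```

Request:
arm_command(rows="0 2 -45 0 0 1; 0 2 -90 0 0 2; 0 2 -125 0 0 2; 0 2 -148 0 0 2; 0 2 -148 0 0 2; 0 2 -148 0 0 2")

```text
t: 3.32
tool_pos: [0.577, 0.2212, 0.0764]
tool_rot: [2.458, 1.957, 0.001]
contact_force: [0.4, -0.2, 1.0]
opening: 0.0855
```

Request:
arm_command(rows="0 0 0 0 0 0; 0 0 0 0 0 0; 0 0 0 0 0 0; 0 0 0 0 0 0; 0 0 0 0 0 0; 0 0 0 0 0 0", jaw=0, squeeze=30)

```text
t: 4.08
tool_pos: [0.5783, 0.2214, 0.0787]
tool_rot: [2.456, 1.956, 0.005]
contact_force: [-1.3, -1.0, 6.3]
opening: 0.059
```

Request:
arm_command(rows="0 0 10 0 0 0; 0 0 40 0 0 0; 0 0 80 0 0 0; 0 0 110 0 0 0; 0 0 110 0 0 0; 0 0 110 0 0 0")

```text
t: 4.82
tool_pos: [0.5775, 0.2213, 0.1873]
tool_rot: [2.457, 1.957, 0.003]
contact_force: [0.5, 0.4, -1.0]
opening: 0.0592
```

Run:
```python
from h import *
import pickle
c=grab('wrist','w2.png');pickle.dump(c,open('w2.pkl','wb'));o=monitor.get_obs();print(o['t'],o['tool_pos'],o['tool_rot'],o['opening'],o['contact_force'])
s=grab('side','s2.png');pickle.dump(s,open('s2.pkl','wb'))
p=proj(s,o['tool_pos']).astype(int);print(p)
im=s['im'][max(p[1]-40,0):p[1]+110,p[0]-90:p[0]+110]
O=np.zeros((600,640,3),np.uint8);O[:300]=c['im'][100:400];im=cv2.resize(im,None,fx=2,fy=2);O[300:300+im.shape[0],:im.shape[1]]=im[:300,:640]
cv2.imwrite('pics/v2.png',O[:,:,::-1])
```

```text
4.875 [0.57718909 0.22115697 0.18651062] [2.45744384e+00 1.95688251e+00 5.63108485e-04] 0.05965999748154432 [-0.14270358 -0.59672863 -2.71023598]
[301 147]
```

View pics/v2.png

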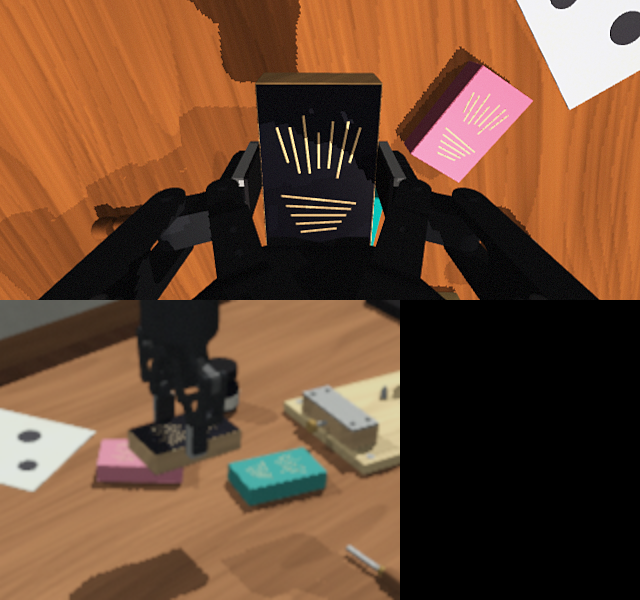

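Run:
```python
from h import *
import pickle
c=pickle.load(open('w2.pkl','rb'));o=monitor.get_obs()
M=Rn.from_rotvec(o['tool_rot']).as_matrix();print('tool y yaw',np.degrees(np.arctan2(M[1,1],M[0,1])))
g=c['im'].sum(2).astype(int)
for u in (275,320,365): print(u,g[176:192,u])
for v in (190,205,220):
  print(v,g[v,250:266],g[v,374:388])
z=o['tool_pos'][2]-.0555
for p in [(257.5,183.5),(380.5,183.5)]:
  X=ray(c,*p,z);print((X*1000).round(1),(M.T@(X-o['tool_pos'])*1000).round(1))
```

```text
tool y yaw -12.93852194044889
275 [169 178 169 175 187 174 262 356 220   8  37  33  42  45  47  41]
320 [189 198 191 202 194 177 267 363 226  11  38  45  36  58  37  27]
365 [191 198 198 202 195 187 215 309 220  39  29  44  19  23  27  16]
190 [342 335 332 343 316 190 111  11  35  32  30  49  48  18  30  19] [ 43  48  30  39  36  19  42 182 380 391 380 374 389 386]
205 [338 339 355 350 364 347 258 105  24  26  36  38  30  41  38  43] [ 47  36  24  40  41  49 200 373 401 391 397 377 375 379]
220 [288 304 298 302 299 308 290 214 105  26  35  36  42  49  37  23] [ 32  29  27  24  72 231 370 413 388 391 390 392 385 385]
[560.6 270.8 130.7] [ 44.7 -27.2  55.5]
[616.2 258.  130.7] [44.7 29.9 55.5]
```

The block is held squarely: its front edge is at row 183, columns 257–381, and the tips are about level with its underside. Next I move above the jig and look.

Request:
arm_command(rows="0 -40 5 0 0 0; 0 -85 10 0 0 -1; 0 -130 10 0 0 -2; 1 -175 10 0 0 -2.4; 1 -220 10 0 0 -2.4; 1 -265 10 0 0 -2.4; 2 -310 10 0 0 -2.4; 2 -340 10 0 0 -2.4; 2 -357 10 0 0 -2.4; 2 -357 10 0 0 -2.4; 2 -357 10 0 0 -2.4")

```text
t: 6.3
tool_pos: [0.579, -0.1348, 0.1956]
tool_rot: [-2.496, -1.905, 0.0]
contact_force: [-0.0, 0.0, -1.1]
opening: 0.0595
```

Run:
```python
from h import *
import pickle
c=grab('wrist','w3.png');pickle.dump(c,open('w3.pkl','wb'));o=monitor.get_obs();print(o['t'],o['tool_pos'],o['tool_rot'],o['opening'],o['contact_force'])
```

```text
6.35 [ 0.57902524 -0.13472214  0.19580859] [-2.49611304e+00 -1.90603127e+00  3.92685779e-04] 0.05922115693091357 [-0.05130556 -0.50713256 -0.92552172]
```

View pics/w3.png

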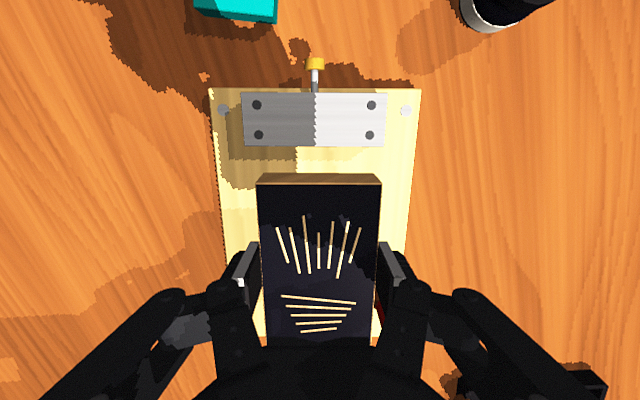

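Lip plate: front edge on row ~146 from column 245 to 385; far edge on row ~92 from 242 to 386. The block's front edge is on row 183, columns 257–381.

Run:
```python
from h import *
import pickle
c=pickle.load(open('w3.pkl','rb'));o=monitor.get_obs()
M=Rn.from_rotvec(o['tool_rot']).as_matrix();print('tool y yaw',np.degrees(np.arctan2(M[1,1],M[0,1])))
im=cv2.cvtColor(c['im'],cv2.COLOR_RGB2HSV)
m=((im[...,1]<45)&(im[...,2]>60)).astype(np.uint8)*255;m[:85]=0;m[155:]=0;m[:,:232]=0;m[:,394:]=0
m=cv2.morphologyEx(m,cv2.MORPH_OPEN,np.ones((5,5)))
k=max(cv2.findContours(m,0,2)[0],key=cv2.contourArea)[:,0];print(cv2.boundingRect(k))
T=lambda p,z:M.T@(ray(c,*p,z)-o['tool_pos'])*1000
P=np.array([T(p,.044)[:2] for p in k],np.float32)
r=cv2.minAreaRect(P);print('lip in tool',r,cv2.boxPoints(r).round(1))
# board side edges
g=cv2.inRange(im,(15,40,100),(35,255,255))
y2=((im[...,0]>17)&(im[...,0]<36)).astype(int)
for v in range(170,231,20):
  L=c['im'][v,205:232].sum(1);R=c['im'][v,400:425].sum(1)
  print(v,L,R)
```

```text
tool y yaw -15.269302096706637
(241, 85, 147, 62)
lip in tool ((71.51771545410156, -2.8178977966308594), (44.2353630065918, 109.28163146972656), 0.6405230760574341) [[ 48.8  51.6]
 [ 50.  -57.7]
 [ 94.2 -57.2]
 [ 93.   52.1]]
170 [427 421 435 446 443 389 388 403 402 351  59 329 686 707 691 624 389 427
 423 424 418 398 411 403 402 404 403] [706 710 719 719 716 716 708 708 706 699 697 711 691 404 474 488 469 477
 478 473 466 459 446 442 435]
190 [405 422 417 409 415 420 420 352 362 368 369 356 252 214 598 700 687 683
 687 691 687 682 684 677 673 673 676] [717 721 716 713 707 707 704 702 698 727 745 446 480 470 464 468 459 485
 484 476 472 474 473 469 464]
210 [412 422 419 371 387 401 403 410 408 393 357 351 349 375 327 115 424 655
 652 643 640 644 648 645 642 637 636] [715 710 707 706 704 702 705 706 651 416 461 473 471 474 476 478 468 467
 458 471 474 477 479 468 468]
230 [393 379 378 364 367 365 360 361 367 359 344 349 354 339 343 347 332 200
 364 654 653 649 647 650 650 651 642] [705 705 708 704 711 708 636 440 456 455 449 452 463 468 469 476 469 478
 472 476 462 461 460 475 471]
```

Request:
arm_command(rows="-3.5 3 0 0 0 -0.3; -3.5 3 -20 0 0 -0.3; -3.5 3 -45 0 0 -0.3; -3.5 3 -65 0 0 -0.3; -3.5 3 -70 0 0 -0.3; -3.5 3 -70 0 0 -0.3; -3.5 3 -70 0 0 -0.3")

```text
t: 7.22
tool_pos: [0.5763, -0.132, 0.1269]
tool_rot: [2.501, 1.9, 0.001]
contact_force: [0.0, 0.6, -0.6]
opening: 0.059
```

Run:
```python
from h import *
import pickle
c=grab('wrist','w4.png');pickle.dump(c,open('w4.pkl','wb'));o=monitor.get_obs();print(o['t'],o['tool_pos'],o['tool_rot'],o['opening'],o['contact_force'])
```

```text
7.275 [ 0.5762971  -0.13198674  0.12706257] [2.50112577e+00 1.89952530e+00 1.57032225e-03] 0.05895806866851268 [ 0.02796157 -0.24223359 -1.11175905]
```

View pics/w4.png

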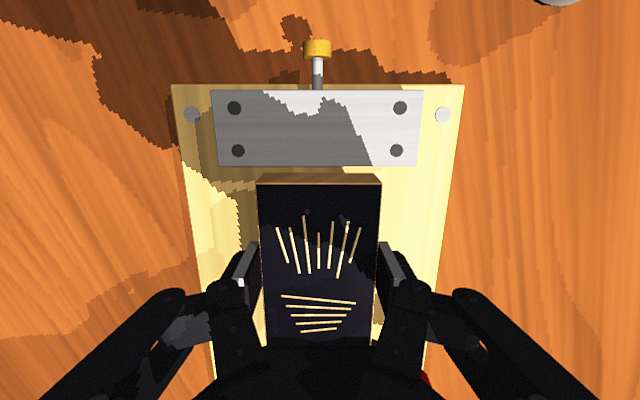

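Run:
```python
from h import *
import pickle
c=pickle.load(open('w4.pkl','rb'));o=monitor.get_obs()
M=Rn.from_rotvec(o['tool_rot']).as_matrix();print('tool y yaw',np.degrees(np.arctan2(M[1,1],M[0,1])))
g=c['im'].sum(2).astype(int)
for u in (225,250,300,360,390,412): 
  d=np.abs(np.diff(g[156:176,u]));print(u,156+d.argmax(),d.max(),g[160:170,u])
for v in (130,150): print(v,[ (x0+np.abs(np.diff(g[v,x0:x1])).argmax()) for x0,x1 in((205,228),(408,430))],[ (x0+np.abs(np.diff(g[v,x0:x1])).argmax()) for x0,x1 in((165,188),(445,470))])
T=lambda p,z:(M.T@(ray(c,*p,z)-o['tool_pos'])*1000).round(1)
print('lip',T((218,165.5),.044),T((418,165.5),.044),'holes',T((238,151),.044),T((397,151),.044),T((234,108),.044),T((400,108),.044))
z=o['tool_pos'][2]-.0555
print('block',T((257,183.5),z),T((381,183.5),z),T((263,300),z),T((376,300),z))
```

```text
tool y yaw -15.56898482658483
225 165 53 [349 343 338 344 345 313 260 264 292 280]
250 165 95 [349 344 340 349 356 325 230 233 264 263]
300 165 58 [345 343 333 345 347 326 268 294 329 322]
360 165 350 [350 335 341 346 340 257 607 657 648 641]
390 164 22 [702 694 693 695 701 679 682 678 677 678]
412 164 29 [702 698 697 700 708 679 699 689 691 691]
130 [np.int64(214), np.int64(420)] [np.int64(176), np.int64(457)]
150 [np.int64(217), np.int64(417)] [np.int64(179), np.int64(454)]
lip [ 47.7 -54.7  83. ] [47.6 55.3 83.1] holes [ 55.6 -43.   83. ] [55.6 43.1 83.1] [ 77.8 -43.2  83. ] [77.8 42.7 83.1]
block [ 44.8 -27.7  55.5] [44.8 29.3 55.5] [-18.9 -28.8  55.5] [-18.9  31.   55.5]
```

Request:
arm_command(rows="-1.2 -1.7 0 0 0 0; -1.2 -1.7 -10 0 0 0; -1.2 -1.7 -20 0 0 0; -1.2 -1.7 -28 0 0 0; -1.2 -1.7 -30 0 0 0; -1.2 -1.7 -31 0 0 0; -1.2 -1.7 -31 0 0 0")

```text
t: 8.15
tool_pos: [0.5753, -0.1338, 0.0963]
tool_rot: [2.501, 1.899, 0.002]
contact_force: [-0.0, 1.5, -0.7]
opening: 0.0594
```

Request:
arm_command(rows="0 0 -1 0 0 0; 0 0 -2 0 0 0; 0 0 -2 0 0 0")

```text
t: 8.52
tool_pos: [0.5752, -0.1337, 0.0942]
tool_rot: [2.501, 1.899, 0.002]
contact_force: [-0.2, 0.0, -0.9]
opening: 0.0594
```

Request:
arm_command(rows="0 0 -1 0 0 0; 0 0 -2 0 0 0; 0 0 -2 0 0 0")

```text
t: 8.9
tool_pos: [0.5754, -0.1338, 0.0937]
tool_rot: [2.501, 1.9, 0.001]
contact_force: [-5.4, 1.6, 7.9]
opening: 0.0591
```

Request:
arm_command(rows="0 0 2 0 0 0; 0 0 2 0 0 0; 0 0 2 0 0 0; 0 0 2 0 0 0", jaw=0.8)

```text
t: 9.4
tool_pos: [0.5754, -0.1338, 0.0954]
tool_rot: [2.501, 1.9, 0.001]
contact_force: [0.4, 0.1, 0.0]
opening: 0.0683
```

Request:
arm_command(rows="0 0 0 0 0 0; 0 0 0 0 0 0; 0 0 0 0 0 0; 0 0 0 0 0 0; 0 0 0 0 0 0", jaw=0, squeeze=20)

```text
t: 10.02
tool_pos: [0.5755, -0.1338, 0.0955]
tool_rot: [2.501, 1.9, 0.002]
contact_force: [0.4, -0.3, -0.5]
opening: 0.0596
```

Request:
arm_command(rows="0.5 1.9 0 0 0 0; 1 3.8 0 0 0 0; 1.6 5.8 0 0 0 0; 2.1 7.7 0 0 0 0; 2.7 9.6 0 0 0 0; 2.7 9.6 0 0 0 0")

```text
t: 10.78
tool_pos: [0.5783, -0.1239, 0.0955]
tool_rot: [2.501, 1.9, 0.002]
contact_force: [-0.3, 0.9, 1.2]
opening: 0.059
```

Request:
arm_command(rows="0.3 1 0 0 0 0; 0.6 2 0 0 0 0; 0.6 2 0 0 0 0")

```text
t: 11.15
tool_pos: [0.5789, -0.1218, 0.0955]
tool_rot: [2.501, 1.9, 0.002]
contact_force: [-0.2, -0.3, 2.0]
opening: 0.0597
```

Request:
arm_command(rows="0.3 1 0 0 0 0; 0.4 1.5 0 0 0 0; 0.4 1.5 0 0 0 0")

```text
t: 11.52
tool_pos: [0.5793, -0.1202, 0.0955]
tool_rot: [2.501, 1.9, 0.002]
contact_force: [-0.3, -1.7, 0.8]
opening: 0.0594
```

Request:
arm_command(rows="0.3 1 0 0 0 0; 0.4 1.5 0 0 0 0; 0.4 1.5 0 0 0 0")

```text
t: 11.9
tool_pos: [0.5797, -0.1187, 0.0955]
tool_rot: [2.501, 1.9, 0.003]
contact_force: [-0.6, -1.4, 0.3]
opening: 0.0593
```

Request:
arm_command(rows="0.3 1 0 0 0 0; 0.4 1.5 0 0 0 0; 0.4 1.5 0 0 0 0")

```text
t: 12.28
tool_pos: [0.5801, -0.1173, 0.0955]
tool_rot: [2.501, 1.9, 0.002]
contact_force: [-0.5, -1.9, 0.7]
opening: 0.0595
```

Request:
arm_command(rows="0.3 1 0 0 0 0; 0.3 1 0 0 0 0; 0.3 1 0 0 0 0")

```text
t: 12.65
tool_pos: [0.5802, -0.1171, 0.0955]
tool_rot: [2.499, 1.9, -0.0]
contact_force: [-1.0, -5.3, 0.9]
opening: 0.0592
```

Request:
arm_command(rows="0.2 0.8 0 0 0 0; 0.2 0.8 0 0 0 0; 0.2 0.8 0 0 0 0")

```text
t: 13.02
tool_pos: [0.5803, -0.117, 0.0955]
tool_rot: [2.498, 1.9, -0.002]
contact_force: [-1.4, -6.0, 0.7]
opening: 0.0594
```

Run:
```python
from h import *
o=monitor.get_obs();print(o['t'],o['tool_pos'],o['contact_force'])
```

```text
13.025 [ 0.58027326 -0.11697667  0.09552185] [-1.40344751 -5.96273962  0.69921484]
```

Request:
arm_command(rows="0 0 0 0 0 0; 0 0 0 0 0 0; 0 0 0 0 0 0; 0 0 20 0 0 0; 0 0 60 0 0 0; -5 -25 110 0 0 0; -15 -50 130 0 0 0; -20 -70 130 0 0 0; -20 -70 130 0 0 0; -20 -70 130 0 0 0", jaw=1)

```text
t: 14.28
tool_pos: [0.5596, -0.1862, 0.2236]
tool_rot: [-2.501, -1.901, 0.004]
contact_force: [-1.0, -0.0, 0.2]
opening: 0.0853
```

Run:
```python
from h import *
import pickle
c=grab('wrist','w5.png');pickle.dump(c,open('w5.pkl','wb'));o=monitor.get_obs();print(o['t'],o['tool_pos'],o['tool_rot'],o['opening'],o['contact_force'])
```

```text
14.325 [ 0.5597569  -0.18604192  0.22369355] [-2.50013681 -1.90219962  0.00409498] 0.08514999161904419 [-0.32887294 -0.01156404 -0.31182694]
```

View pics/w5.png

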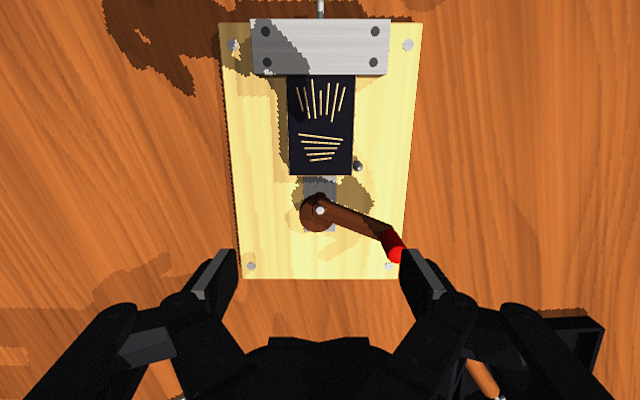

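The block lies straight under the lip: rear edge on row 174, columns 288–353. The pivot screw is at (319,210) and the knob top at (397,255).

Run:
```python
from h import *
import pickle
c=pickle.load(open('w5.pkl','rb'));o=monitor.get_obs()
M=Rn.from_rotvec(o['tool_rot']).as_matrix();print('yaw',np.degrees(np.arctan2(M[1,1],M[0,1])))
hsv=cv2.cvtColor(c['im'],cv2.COLOR_RGB2HSV)
m=((hsv[...,0]<6)&(hsv[...,1]>200)&(hsv[...,2]>200)).astype(np.uint8)
n,l,s,ce=cv2.connectedComponentsWithStats(m);i=1+s[1:,4].argmax();print(s[i],ce[i])
T=lambda p,z:(M.T@(ray(c,*p,z)-o['tool_pos'])*1000).round(1)
L=T((251,75),.044),T((390,75),.044);print('lip',L)
y0=L[0][0]
print('block rear',T((288.5,174.5),.038),T((353,174.5),.038))
kx=ce[i];print('knob',kx,T(kx,.088),ray(c,*kx,.088));print('pivot',T((319,210),.052),ray(c,319,210,.052))
mid=(ray(c,251,75,.044)+ray(c,390,75,.044))/2;print('mouth',mid)
th=np.radians(-15.4);Rj=np.array([[np.cos(th),-np.sin(th)],[np.sin(th),np.cos(th)]])
piv=mid[:2]+Rj@[0,-.115];print('pivot from mouth',piv)
for X in(ray(c,*kx,.088)[:2],):
  d=Rj.T@(X-piv);print('knob jig rel pivot',d,np.hypot(*d),'q',-np.arctan2(d[1],d[0])-np.radians(20))
```

```text
yaw -15.469567282877964
[389 247  15  16 167] [395.4251497  254.22155689]
lip (array([103.1, -54.6, 179.6]), array([103. ,  59. , 179.4]))
block rear [ 18.4 -27.4 185.7] [ 18.3  32.7 185.6]
knob [395.4251497  254.22155689] [-37.   63.6 135.7] [ 0.6109507  -0.23885335  0.088     ]
pivot [-11.7   1.  171.7] [ 0.55724268 -0.19781584  0.052     ]
mouth [ 0.58899363 -0.08756409  0.044     ]
pivot from mouth [ 0.55845467 -0.19843506]
knob jig rel pivot [ 0.0613445  -0.02502645] 0.06625308033579645 q 0.038288522138789916
```

```bash
cat >> h.py <<'E'
PIV=np.array([.558,-.1983])
def arc(qs,lead,yoff=0,r=70,z=None):
    """rows to bring the tool centre to lead mm ahead (clockwise) of the knob's place at each q"""
    o=monitor.get_obs();M=Rn.from_rotvec(o['tool_rot']).as_matrix();y0=np.degrees(np.arctan2(M[1,1],M[0,1]))
    for q in qs:
        f=np.radians(-35.4)-q;e=np.array([np.cos(f),np.sin(f)]);t=np.array([e[1],-e[0]])
        p=PIV*1000+r*e+lead*t-o['tool_pos'][:2]*1000
        w=(np.degrees(f)+90-y0+180)%360-180
        print(f"q {q:.2f}: {p[0]:.1f} {p[1]:.1f} turn {w:.1f}  push dir {t.round(2)}")
    F=o['contact_force'];print('t',o['t'],'z',o['tool_pos'][2],'F',F.round(1))
E
python3 - <<'E'
from h import *
arc([.04],0)
E
```

```text
q 0.04: 53.6 -55.1 turn 67.8  push dir [-0.61 -0.79]
t 14.325 z 0.22369355322631185 F [-0.3 -0.  -0.3]
```

Request:
arm_command(rows="8 -8 0 0 0 10; 16 -16 0 0 0 20; 24 -24 0 0 0 30; 32 -32 0 0 0 40; 40 -41 0 0 0 50; 48 -50 0 0 0 60; 53 -54.5 0 0 0 68; 53 -54.5 0 0 0 68; 53 -54.5 -30 0 0 68; 53 -54.5 -30 0 0 68", jaw=0.5)

```text
t: 15.58
tool_pos: [0.611, -0.239, 0.19]
tool_rot: [-1.009, -2.969, 0.001]
contact_force: [-0.0, 0.8, -1.1]
opening: 0.0429
```

Run:
```python
from h import *
import pickle
c=grab('wrist','w6.png');o=monitor.get_obs();M=Rn.from_rotvec(o['tool_rot']).as_matrix()
print(o['t'],o['tool_pos'],o['opening'],np.degrees(np.arctan2(M[1,1],M[0,1])))
hsv=cv2.cvtColor(c['im'],cv2.COLOR_RGB2HSV)
m=((hsv[...,0]<6)&(hsv[...,1]>200)&(hsv[...,2]>90)).astype(np.uint8)
n,l,s,ce=cv2.connectedComponentsWithStats(m)
for i in range(1,n):
  if s[i,4]>40: print(s[i],ce[i],ray(c,*ce[i],.088))
print(proj(c,[.613,-.2405,.088]),proj(c,[.613,-.2405,.052]))
```

```text
15.625 [ 0.6118556  -0.23949678  0.19185106] 0.042726562068163935 52.48056793063644
[306 222  25  22 427] [317.79859485 232.40749415] [ 0.61200318 -0.24012524  0.088     ]
[318.263219   233.80262111] [318.37330197 214.47900022]
```

View pics/w6.png

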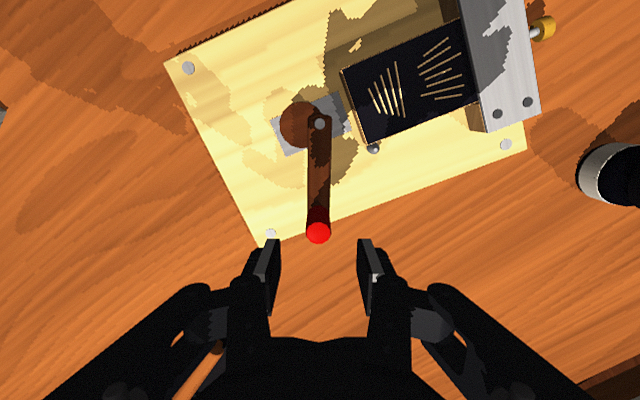

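The knob at (318,232) is centred between the open fingers. Next I descend round it.

Request:
arm_command(rows="0 -0.5 -20 0 0 0; 0 -0.5 -45 0 0 0; 0 -0.5 -56 0 0 0; 0 -0.5 -56 0 0 0")

```text
t: 16.12
tool_pos: [0.6113, -0.2397, 0.1347]
tool_rot: [-1.009, -2.97, 0.002]
contact_force: [0.2, 0.3, 1.1]
opening: 0.043
```

Request:
arm_command(rows="0 0 0 0 0 0; 0 0 0 0 0 0; 0 0 0 0 0 0", jaw=0.33)

```text
t: 16.5
tool_pos: [0.6117, -0.2399, 0.1355]
tool_rot: [-1.01, -2.971, 0.002]
contact_force: [0.1, -0.0, -0.1]
opening: 0.0285
```

Run:
```python
from h import *
print(monitor.get_obs()['opening'])
arc(np.arange(.1,1.61,.15),5)
```

```text
0.028456313765294918
q 0.10: -4.2 -8.2 turn -3.6  push dir [-0.66 -0.75]
q 0.25: -12.2 -15.0 turn -12.2  push dir [-0.76 -0.65]
q 0.40: -21.2 -20.6 turn -20.8  push dir [-0.85 -0.53]
q 0.55: -30.8 -24.8 turn -29.4  push dir [-0.92 -0.39]
q 0.70: -41.0 -27.4 turn -38.0  push dir [-0.97 -0.25]
q 0.85: -51.4 -28.6 turn -46.6  push dir [-0.99 -0.1 ]
q 1.00: -61.9 -28.1 turn -55.2  push dir [-1.    0.05]
q 1.15: -72.3 -26.1 turn -63.8  push dir [-0.98  0.2 ]
q 1.30: -82.2 -22.5 turn -72.3  push dir [-0.94  0.34]
q 1.45: -91.4 -17.6 turn -80.9  push dir [-0.88  0.48]
q 1.60: -99.8 -11.2 turn -89.5  push dir [-0.8  0.6]
t 16.5 z 0.1354568102673441 F [ 0.1 -0.  -0.1]
```

Request:
arm_command(rows="-4 -8 0 0 0 -3.6; -8 -12 0 0 0 -8; -12 -15 0 0 0 -12; -21 -20.5 0 0 0 -21; -31 -25 0 0 0 -29.5; -41 -27.5 0 0 0 -38; -51.5 -28.5 0 0 0 -46.5; -62 -28 0 0 0 -55; -72.5 -26 0 0 0 -64; -82 -22.5 0 0 0 -72.5; -91.5 -17.5 0 0 0 -81; -91.5 -17.5 0 0 0 -81")

```text
t: 18.0
tool_pos: [0.5201, -0.2574, 0.136]
tool_rot: [-2.697, -1.606, -0.002]
contact_force: [0.4, -0.4, 0.4]
opening: 0.0283
```

Run:
```python
from h import *
print(monitor.get_obs()['opening'])
arc(np.arange(1.45,2.9,.1),5)
c=grab('side');s=grab('scene')
import pickle;pickle.dump((c,s),open('k1.pkl','wb'))
```

```text
0.028277641804676124
q 1.45: 0.2 -0.1 turn -0.0  push dir [-0.88  0.48]
q 1.55: -5.6 4.0 turn -5.8  push dir [-0.83  0.56]
q 1.65: -10.8 8.6 turn -11.5  push dir [-0.77  0.64]
q 1.75: -15.6 13.8 turn -17.2  push dir [-0.7   0.72]
q 1.85: -19.9 19.3 turn -23.0  push dir [-0.62  0.78]
q 1.95: -23.6 25.3 turn -28.7  push dir [-0.54  0.84]
q 2.05: -26.6 31.6 turn -34.4  push dir [-0.46  0.89]
q 2.15: -29.1 38.2 turn -40.1  push dir [-0.37  0.93]
q 2.25: -30.8 45.0 turn -45.9  push dir [-0.27  0.96]
q 2.35: -31.9 51.9 turn -51.6  push dir [-0.17  0.98]
q 2.45: -32.3 58.9 turn -57.3  push dir [-0.07  1.  ]
q 2.55: -31.9 65.9 turn -63.1  push dir [0.03 1.  ]
q 2.65: -30.9 72.9 turn -68.8  push dir [0.13 0.99]
q 2.75: -29.2 79.7 turn -74.5  push dir [0.22 0.97]
q 2.85: -26.8 86.3 turn -80.3  push dir [0.32 0.95]
t 18.0 z 0.1359918415484529 F [ 0.4 -0.4  0.4]
```

Request:
arm_command(rows="-5.6 4 0 0 0 -6; -10.8 8.6 0 0 0 -11.5")

```text
t: 18.35
tool_pos: [0.5102, -0.2495, 0.1362]
tool_rot: [-2.846, -1.328, -0.004]
contact_force: [1.1, -2.1, -1.9]
opening: 0.0283
```

Run:
```python
from h import *
w=grab('wrist','w7.png');s=grab('side','s7.png')
o=monitor.get_obs();print(o['contact_force'])
O=np.zeros((600,640,3),np.uint8);O[:300]=w['im'][100:];p=proj(s,[.52,-.25,.09]).astype(int);print(p)
i=cv2.resize(s['im'][p[1]-60:p[1]+40,p[0]-100:p[0]+100],None,fx=3,fy=3);O[300:,:600]=i
cv2.imwrite('pics/v7.png',O[:,:,::-1])
arc(np.arange(1.65,2.9,.1),5)
```

```text
[ 0.35348878 -1.37572795 -0.4867134 ]
[448 131]
q 1.65: -0.6 0.5 turn -0.1  push dir [-0.77  0.64]
q 1.75: -5.4 5.6 turn -5.9  push dir [-0.7   0.72]
q 1.85: -9.6 11.2 turn -11.6  push dir [-0.62  0.78]
q 1.95: -13.3 17.1 turn -17.3  push dir [-0.54  0.84]
q 2.05: -16.4 23.4 turn -23.0  push dir [-0.46  0.89]
q 2.15: -18.8 30.0 turn -28.8  push dir [-0.37  0.93]
q 2.25: -20.5 36.8 turn -34.5  push dir [-0.27  0.96]
q 2.35: -21.6 43.8 turn -40.2  push dir [-0.17  0.98]
q 2.45: -22.0 50.8 turn -46.0  push dir [-0.07  1.  ]
q 2.55: -21.6 57.8 turn -51.7  push dir [0.03 1.  ]
q 2.65: -20.6 64.7 turn -57.4  push dir [0.13 0.99]
q 2.75: -18.9 71.5 turn -63.2  push dir [0.22 0.97]
q 2.85: -16.5 78.1 turn -68.9  push dir [0.32 0.95]
t 18.45 z 0.13615320341492898 F [ 0.4 -1.4 -0.5]
```

View pics/v7.png

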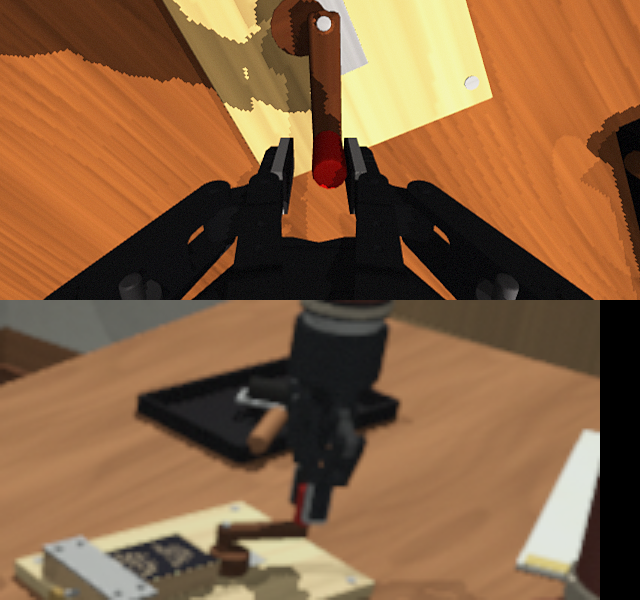

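The lever is following: the knob rides against the right-hand pad at crop (330,172). I carry on in small steps and watch the push.

Request:
arm_command(rows="-5.4 5.6 0 0 0 -6; -9.6 11.2 0 0 0 -11.6")

```text
t: 18.7
tool_pos: [0.5007, -0.2387, 0.1365]
tool_rot: [2.965, 1.038, 0.004]
contact_force: [1.8, -2.9, -1.7]
opening: 0.0281
```

Request:
arm_command(rows="-2 3 0 0 0 -2.9; -3.7 6 0 0 0 -5.7; -5.4 9 0 0 0 -8.6")

```text
t: 19.08
tool_pos: [0.4956, -0.2303, 0.1366]
tool_rot: [3.033, 0.814, 0.004]
contact_force: [0.9, -3.3, -2.0]
opening: 0.0283
```

Run:
```python
from h import *
arc(np.arange(1.85,2.9,.05),5)
```

```text
q 1.85: 4.6 -7.8 turn 8.5  push dir [-0.62  0.78]
q 1.90: 2.7 -4.8 turn 5.7  push dir [-0.58  0.81]
q 1.95: 0.9 -1.8 turn 2.8  push dir [-0.54  0.84]
q 2.00: -0.7 1.3 turn -0.0  push dir [-0.5   0.87]
q 2.05: -2.2 4.5 turn -2.9  push dir [-0.46  0.89]
q 2.10: -3.5 7.8 turn -5.8  push dir [-0.41  0.91]
q 2.15: -4.6 11.1 turn -8.6  push dir [-0.37  0.93]
q 2.20: -5.5 14.5 turn -11.5  push dir [-0.32  0.95]
q 2.25: -6.3 17.9 turn -14.4  push dir [-0.27  0.96]
q 2.30: -7.0 21.3 turn -17.2  push dir [-0.22  0.98]
q 2.35: -7.4 24.8 turn -20.1  push dir [-0.17  0.98]
q 2.40: -7.7 28.3 turn -23.0  push dir [-0.12  0.99]
q 2.45: -7.8 31.8 turn -25.8  push dir [-0.07  1.  ]
q 2.50: -7.7 35.3 turn -28.7  push dir [-0.02  1.  ]
q 2.55: -7.4 38.8 turn -31.6  push dir [0.03 1.  ]
q 2.60: -7.0 42.3 turn -34.4  push dir [0.08 1.  ]
q 2.65: -6.4 45.8 turn -37.3  push dir [0.13 0.99]
q 2.70: -5.6 49.2 turn -40.2  push dir [0.18 0.98]
q 2.75: -4.7 52.6 turn -43.0  push dir [0.22 0.97]
q 2.80: -3.6 55.9 turn -45.9  push dir [0.27 0.96]
q 2.85: -2.3 59.2 turn -48.7  push dir [0.32 0.95]
t 19.075 z 0.1365508744380238 F [ 0.9 -3.3 -2. ]
```

Request:
arm_command(rows="-2.2 4.5 0 0 0 -2.9; -3.5 7.8 0 0 0 -5.8")

```text
t: 19.32
tool_pos: [0.4922, -0.2231, 0.1366]
tool_rot: [3.068, 0.662, 0.003]
contact_force: [0.3, -4.2, -2.2]
opening: 0.0285
```

Request:
arm_command(rows="-1.1 3.4 0 0 0 -2.9; -2 6.8 0 0 0 -5.7")

```text
t: 19.58
tool_pos: [0.4903, -0.217, 0.1365]
tool_rot: [3.096, 0.51, 0.001]
contact_force: [-1.0, -2.6, -1.9]
opening: 0.0284
```

Run:
```python
from h import *
arc(np.arange(2.1,2.9,.05),5)
```

```text
q 2.10: 1.9 -5.5 turn 5.6  push dir [-0.41  0.91]
q 2.15: 0.7 -2.2 turn 2.7  push dir [-0.37  0.93]
q 2.20: -0.2 1.2 turn -0.2  push dir [-0.32  0.95]
q 2.25: -1.0 4.6 turn -3.0  push dir [-0.27  0.96]
q 2.30: -1.6 8.0 turn -5.9  push dir [-0.22  0.98]
q 2.35: -2.1 11.5 turn -8.8  push dir [-0.17  0.98]
q 2.40: -2.3 15.0 turn -11.6  push dir [-0.12  0.99]
q 2.45: -2.4 18.5 turn -14.5  push dir [-0.07  1.  ]
q 2.50: -2.4 22.0 turn -17.4  push dir [-0.02  1.  ]
q 2.55: -2.1 25.5 turn -20.2  push dir [0.03 1.  ]
q 2.60: -1.7 29.0 turn -23.1  push dir [0.08 1.  ]
q 2.65: -1.1 32.5 turn -26.0  push dir [0.13 0.99]
q 2.70: -0.3 35.9 turn -28.8  push dir [0.18 0.98]
q 2.75: 0.6 39.3 turn -31.7  push dir [0.22 0.97]
q 2.80: 1.8 42.6 turn -34.5  push dir [0.27 0.96]
q 2.85: 3.0 45.9 turn -37.4  push dir [0.32 0.95]
t 19.575 z 0.1365202739160659 F [-1.  -2.6 -1.9]
```

Request:
arm_command(rows="-1 4.6 0 0 0 -3; -1.6 8 0 0 0 -5.9")

```text
t: 19.82
tool_pos: [0.4885, -0.2106, 0.1366]
tool_rot: [3.113, 0.353, -0.002]
contact_force: [-1.2, -9.3, -2.4]
opening: 0.0282
```

Request:
arm_command(rows="-0.4 3.5 0 0 0 -2.9; -0.6 5.2 0 0 0 -4.3")

```text
t: 20.08
tool_pos: [0.4881, -0.2073, 0.1366]
tool_rot: [3.119, 0.239, -0.002]
contact_force: [0.3, -10.1, -4.2]
opening: 0.028
```

Run:
```python
from h import *
arc(np.arange(2.3,2.95,.05),5)
```

```text
q 2.30: 0.5 -1.6 turn 4.1  push dir [-0.22  0.98]
q 2.35: 0.1 1.9 turn 1.2  push dir [-0.17  0.98]
q 2.40: -0.2 5.4 turn -1.7  push dir [-0.12  0.99]
q 2.45: -0.3 8.9 turn -4.5  push dir [-0.07  1.  ]
q 2.50: -0.2 12.4 turn -7.4  push dir [-0.02  1.  ]
q 2.55: 0.1 15.9 turn -10.3  push dir [0.03 1.  ]
q 2.60: 0.5 19.3 turn -13.1  push dir [0.08 1.  ]
q 2.65: 1.1 22.8 turn -16.0  push dir [0.13 0.99]
q 2.70: 1.9 26.2 turn -18.9  push dir [0.18 0.98]
q 2.75: 2.8 29.6 turn -21.7  push dir [0.22 0.97]
q 2.80: 3.9 32.9 turn -24.6  push dir [0.27 0.96]
q 2.85: 5.2 36.2 turn -27.5  push dir [0.32 0.95]
q 2.90: 6.6 39.4 turn -30.3  push dir [0.37 0.93]
q 2.95: 8.2 42.5 turn -33.2  push dir [0.41 0.91]
t 20.075 z 0.13659023456780586 F [  0.3 -10.1  -4.2]
```

The push has grown to about 10 N at q≈2.3, so the cam is biting. One small further step, then a hold.

Request:
arm_command(rows="0 2 0 0 0 -1.2; -0.2 4 0 0 0 -1.7; -0.2 4 0 0 0 -1.7")

```text
t: 20.45
tool_pos: [0.4879, -0.2053, 0.1365]
tool_rot: [3.118, 0.197, -0.004]
contact_force: [-0.3, -9.4, -4.0]
opening: 0.0281
```

Run:
```python
from h import *
arc([2.3,2.35,2.4,2.45],5)
```

```text
q 2.30: 0.8 -3.6 turn 5.6  push dir [-0.22  0.98]
q 2.35: 0.3 -0.2 turn 2.7  push dir [-0.17  0.98]
q 2.40: 0.1 3.3 turn -0.2  push dir [-0.12  0.99]
q 2.45: -0.0 6.8 turn -3.0  push dir [-0.07  1.  ]
t 20.45 z 0.13649706224098374 F [-0.3 -9.4 -4. ]
```

Request:
arm_command(rows="0.5 -2.5 0 0 0 0; 1 -5 0 0 0 0; 1 -5 0 0 0 0; 1 -5 40 0 0 0; 1 -5 90 0 0 0; 1 -5 110 0 0 0; 1 -5 110 0 0 0; 1 -5 110 0 0 0")

```text
t: 21.45
tool_pos: [0.488, -0.2098, 0.2442]
tool_rot: [3.12, 0.198, -0.009]
contact_force: [0.3, -0.7, -0.5]
opening: 0.0279
```

Run:
```python
from h import *
import pickle
w=grab('wrist','w8.png');s=grab('side','s8.png');o=monitor.get_obs();print(o['t'],o['tool_pos'],o['contact_force'])
pickle.dump(w,open('w8.pkl','wb'))
O=np.zeros((600,640,3),np.uint8);O[:350]=w['im'][:350];p=proj(s,[.56,-.16,.04]).astype(int)
i=cv2.resize(s['im'][p[1]-40:p[1]+43,p[0]-100:p[0]+100],None,fx=3,fy=3);O[350:350+i.shape[0],:600]=i[:250]
cv2.imwrite('pics/v8.png',O[:,:,::-1])
hsv=cv2.cvtColor(w['im'],cv2.COLOR_RGB2HSV)
m=((hsv[...,0]<6)&(hsv[...,1]>200)&(hsv[...,2]>90)).astype(np.uint8)
n,l,st,ce=cv2.connectedComponentsWithStats(m)
for i in range(1,n):
  if st[i,4]>40:
    X=ray(w,*ce[i],.088);d=X[:2]-PIV;q=(-np.degrees(np.arctan2(d[1],d[0]))-35.4)%360
    print(st[i],ce[i],X,'r',np.hypot(*d),'q',np.radians(q))
```

```text
21.55 [ 0.4879309  -0.20973137  0.2438763 ] [-0.29339239 -0.67743507 -0.52239647]
[309 182  20  29 388] [319.08505155 197.59536082] [ 0.49309268 -0.21229528  0.088     ] r 0.06639900693574263 q 2.311378020828885
```

View pics/v8.png

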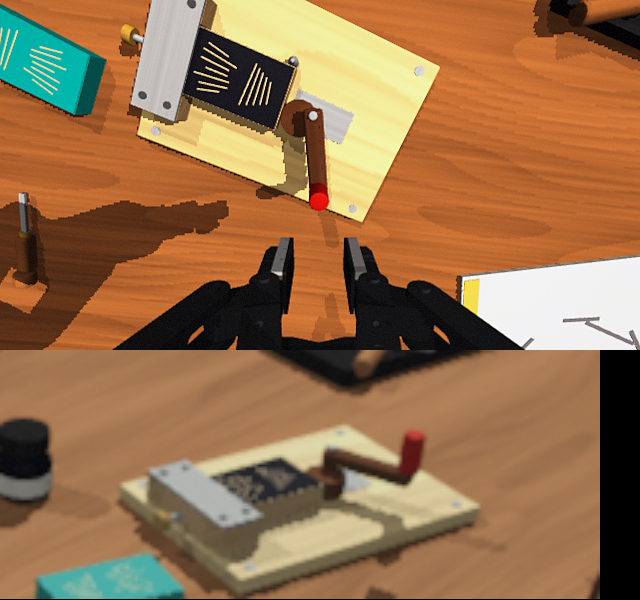

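The block is straight, face up under the lip, and the cam sits against its rear end. The knob is at (319,200), q≈2.3. Part of the grip fades on release, so I re-engage the knob and push once more to check and firm up the bite.

Request:
arm_command(rows="0 -1 -50 0 0 0; 0 -1 -95 0 0 0; 0 -1 -108 0 0 0; 0 -1 -108 0 0 0; 0 2 -108 0 0 0; 0 4 -108 0 0 0")

```text
t: 22.3
tool_pos: [0.489, -0.2062, 0.138]
tool_rot: [3.118, 0.198, -0.005]
contact_force: [1.1, -0.8, 0.8]
opening: 0.0285
```

Request:
arm_command(rows="0 1.5 0 0 0 0; 0 2.5 0 0 0 0")

```text
t: 22.55
tool_pos: [0.4892, -0.2051, 0.1389]
tool_rot: [3.113, 0.198, -0.004]
contact_force: [-0.7, -7.6, -2.3]
opening: 0.0283
```

Request:
arm_command(rows="0 2 0 0 0 -1.5; 0 3.5 0 0 0 -3; 0 4.5 0 0 0 -3.5")

```text
t: 22.92
tool_pos: [0.4893, -0.2026, 0.1392]
tool_rot: [3.112, 0.103, -0.003]
contact_force: [0.3, -11.5, -5.7]
opening: 0.0284
```

Request:
arm_command(rows="0 2 0 0 0 -1; 0 3.5 0 0 0 -2")

```text
t: 23.18
tool_pos: [0.4893, -0.2012, 0.1395]
tool_rot: [3.108, 0.048, -0.003]
contact_force: [-0.3, -10.7, -7.1]
opening: 0.0283
```

Request:
arm_command(rows="0 -2.5 0 0 0 0; 0 -5 0 0 0 0; 0 -6 0 0 0 0; 0 -6 40 0 0 0; 0 -6 90 0 0 0; -10 -6 120 0 0 0; -30 -6 120 0 0 0; -30 -6 120 0 0 0")

```text
t: 24.18
tool_pos: [0.4589, -0.207, 0.26]
tool_rot: [3.107, 0.047, -0.001]
contact_force: [0.1, -0.5, -0.4]
opening: 0.0283
```

Run:
```python
from h import *
import pickle
w=grab('wrist','w9.png');o=monitor.get_obs();print(o['t'],o['tool_pos'],o['contact_force'])
hsv=cv2.cvtColor(w['im'],cv2.COLOR_RGB2HSV)
m=((hsv[...,0]<6)&(hsv[...,1]>200)&(hsv[...,2]>90)).astype(np.uint8)
n,l,st,ce=cv2.connectedComponentsWithStats(m)
for i in range(1,n):
  if st[i,4]>40:
    X=ray(w,*ce[i],.088);d=X[:2]-PIV;q=(-np.degrees(np.arctan2(d[1],d[0]))-35.4)%360
    print(st[i],ce[i],X,'r',np.hypot(*d),'q',np.radians(q))
```

```text
24.225 [ 0.45924965 -0.20695225  0.25950876] [ 0.85340673  0.04550068 -0.64679003]
[306 151  20  24 334] [315.81437126 163.26646707] [ 0.49086797 -0.20970456  0.088     ] r 0.06809385361535128 q 2.3554700184505593
```

View pics/w9.png

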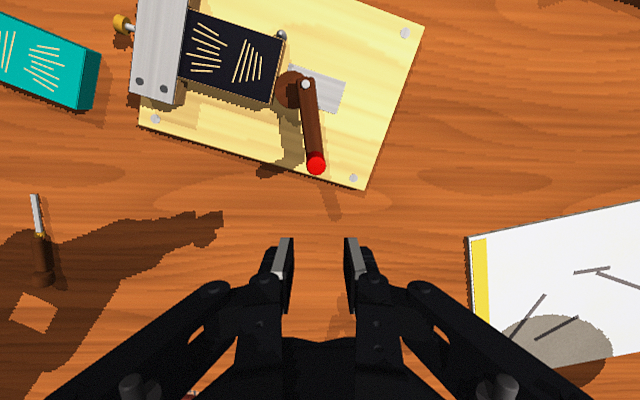

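The picture shows the cam at (290,90) against the block's rear end and the knob at (316,163), q≈2.36. The block is straight under the lip, the gouge is in its place and the gripper is clear. Handing in.

Run:
```python
from h import *
print(workorder.finish_job())
```

```text
the job is handed in; nothing more can be done
None
```

The inked block is loaded and clamped in the jig, and I handed the job in at about 24 s of the 72 s allowed.

- **Stop:** I laid the block face up, let it settle on the board and slid it lengthwise under the lip. After about 17 mm it stopped dead, with the push rising from under 2 N to 6 N and no further movement.
- **Cam:** I swung the lever by the knob. It needed about 2–4 N until q≈2.2, then the push rose to about 10 N. After I let go, a second push met 7.6 N straight away, so the grip had held. I turned it on to about 11 N and let go.
- **Last look:** The block is straight under the lip, the cam is against its rear end (q≈2.36) and the robot is clear and touching nothing. I never went near the ink jar, brush pot or gouge. The gouge is in that last picture; I did not check the jar and pot again.
- **Disagreement:** One wrist picture put the block about 15 mm under the lip, while the slide distance gives about 12 mm. The stop should be 8–14 mm in, so I put the difference down to picture error and trusted the feel of the stop.
- **Not measured:** I judged the grip only from the push at the knob.

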